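# Load a wooden bar into the drilling jig and lock it

## Task

Load the long narrow wooden bar into the drilling jig: with the bar tilted, hook one end under the jig's overhanging lip, then swing the other end down in front of the tall end fence until the bar lies flat on the seat. Then turn the steel turn-button all the way round until it lies straight across the bar, and let go. Leave the wide wooden block, the thread spool, the tape measure and the roll of masking tape where they are.

Things in the scene. Friction and masses are not known exactly. Their poses are not given: they have to be found in the camera images.
- workpiece: Long narrow dark wooden bar, 28 (its x) x 150 (its y, the length) x 28 mm (z up), 0.10 to 0.21 kg, lying flat on the bench at the start. Origin: centre of its underside. Both ends are alike; either may go under the lip.
- work_mid (a point): Centre of the wooden bar, 14 mm above its underside.
- work_end_a (a point): Centre of the bar's end face at its +y end, 75 mm from its middle.
- work_end_b (a point): Centre of the bar's end face at its -y end, 75 mm from its middle.
- jig: Drilling jig fixed to the bench: plywood base 200 x 124 x 12 mm (x -100 to 100, y -57 to 67) with aluminium lip and end fence. Origin: on the bench under the middle of the pocket; x runs along the pocket from the lip (-x, robot's right) to the tall fence (+x), z up. Pocket 155 mm long: back wall face under the lip at x = -77.5, fence face at x = 77.5, seat 12 mm above the origin.
- seat (a point): Middle of the pocket's floor (the seat). Wooden cheeks 14 mm high and 12 mm thick guide the bar sideways, 34 mm apart (inner faces at y = -17 and 17 in the jig's frame), only at x = -77.5 to -41.5 and x = 36.5 to 77.5; between them the sides are open for fingers, above the base.
- lip_mouth (a point): Middle of the lower edge of the lip's mouth, 21 mm in front of the back wall, 38 mm above the seat. The lip is 60 mm wide, 8 mm thick; its underside slopes down to 30 mm above the seat at the back wall; its highest edge is 46 mm above the seat. The tilted bar's top corner swings back by 28 mm x sin(tilt), so the foot of that end must stay that far off the back wall.
- fence_top (a point): Middle of the top edge of the fence's inner face, 72 mm above the seat; the fence is 12 mm thick and 60 mm wide. Lip and fence leave no room to lower the bar flat: it goes in with its fence end raised 25 to 40 degrees.
- button_pivot (a point): Pivot of the turn-button, at x = 55, y = 47 mm in the jig's frame, 49 mm above the jig's origin (mid-thickness of the button), on a wooden post 26 x 24 mm. The button's underside is 43, its top 55 mm above the jig's origin; a screw head 14 mm wide stands 4 mm higher at the pivot.
- button_tip (a point): Point on the turn-button's centre line 65 mm from the pivot, at mid-thickness.
- turn_button (a joint): Steel turn-button, a flat bar 94 x 18 x 12 mm turning level; long arm 72 mm from the pivot, tail 22. Value in rad, counterclockwise from above: the arm points 120 deg + value from the jig's +x. 0 to 0.3 at the start (outward, to the robot); 2.62 is the stop, arm square across the bar (3 mm above it), to the jig's -y; it passes over -x on the way. Slight friction (1 N at 50 mm); stays where left.
- wide_block: Bystander: shorter, wider, lighter wooden block, 45 x 120 x 35 mm, loose; it may lie in either of the two places where the bar may lie. Origin: centre of its underside, length 14 deg clockwise (from above) of its y.
- spool: Bystander: thread spool standing upright, 43 mm across, 47 mm high, loose. Origin: centre of its underside.
- tape_rule: Bystander: tape measure, 62 x 75 x 73 mm, loose. Origin: centre of its underside.
- masking_tape: Bystander: roll of white masking tape lying flat, 66 mm across, 22 mm high, loose. Origin: centre of its underside.

How it is judged:
On the way, in this order (a step that is already met when the one before it is completed fails the run):
1. one end of the bar is under the lip while the other end is still raised (bar tilted more than 0.2 rad) (((x of work_end_a in the frame of jig below -0.06 m and z of work_end_a in the frame of jig below 0.045 m and y of work_end_a in the frame of jig between -0.01 and 0.01 m and angle between workpiece's own z axis and vertical above 0.2 rad) or (x of work_end_b in the frame of jig below -0.06 m and z of work_end_b in the frame of jig below 0.045 m and y of work_end_b in the frame of jig between -0.01 and 0.01 m and angle between workpiece's own z axis and vertical above 0.2 rad))), for 0.1 s.
2. the bar lies flat on the seat, between lip and fence (x of work_mid in the frame of jig between -0.005 and 0.005 m and y of work_mid in the frame of jig between -0.005 and 0.005 m and z of work_mid in the frame of jig between 0.022 and 0.029 m and angle between the y axis of workpiece and the x axis of jig, either way round below 0.07 rad), for 0.2 s.
3. the turn-button lies across the bar (value of joint turn_button above 2.36 rad), for 0.2 s.
At the end, for the whole second after the job is handed in: The bar is at rest flat on the jig's seat (its centre within 5 mm of the pocket's middle along and across, 22 to 29 mm above the jig's origin, in line within 0.07 rad), and the turn-button lies across it (value above 2.36) (all of step 2 and value of joint turn_button above 2.36 rad and linear speed of workpiece below 0.02 m/s); the robot touches nothing.
It fails at once if the wide wooden block is moved more than 30 mm (distance of wide_block from where it was at the start of the episode above 0.03 m).
It fails at once if the thread spool is moved more than 30 mm (distance of spool from where it was at the start of the episode above 0.03 m).
It fails at once if the tape measure is moved more than 30 mm (distance of tape_rule from where it was at the start of the episode above 0.03 m).
It fails at once if the roll of masking tape is moved more than 30 mm (distance of masking_tape from where it was at the start of the episode above 0.03 m).
It also fails if it takes over 59 s, if anything falls off the work surface, if the arm or the gripper's body presses on something with over 40 N, if the wrist force passes 120 N, or if a joint passes its speed limit or range.

## Robot

A 6-joint arm with a two-finger parallel gripper is mounted at the origin on a cart in front of the work surface, level with it; the furniture and walls round the work are solid. World frame = base frame: x ahead of the robot, y to its left, z up, the work surface at z = 0. Lengths are in m, angles in rad, forces in N, time in s.
With the tool pointing down it reaches from about 0.25 to 0.775 m from the base axis. Payload 4 kg.
Tool frame: the origin (TCP) lies at the centre of the arm's flange, where the gripper is bolted on; the fingertips stand 199 mm ahead of it and the grasp point (between the pads) lies 180 mm ahead of it; z points along the fingers, y is the line along which they close (so a half turn about z gives the same grasp; the last joint's range is limited). The gripper opens to 94 mm and grips with 3 to 60 N. Pads are 16 mm wide; open, the fingers measure 119 mm over their backs; the gripper's body (75 mm by 177 mm) begins 78 mm behind the grasp point.
Start: joints at [-1.369, 0.087, 1.371, -0, 1.684, -0.103], TCP at [0.165, -0.525, 0.405] pointing down, gripper open.
Joint ranges: [-3.1, 3.1], [-0.76, 2.03], [0.27, 2.55], [-1.08, 4.22], [0.17, 2.65], [-2.57, 2.57]. Speed limits (rad/s): [2.79, 2.79, 3.14, 3.14, 3.14, 3.14].

## Interface

Orientations are given as [roll, pitch, yaw] about the fixed x, y, z axes, in that order (R = Rz(yaw) Ry(pitch) Rx(roll)).
In Python, from bench import robot, eyes, models gives the robot as it stands.
- The arm moves only by the tool step_arm, never from a script. Its argument "commands" is a list that holds one entry, the list of rows, each a list of 7 numbers: the shift along the tool's x, y, z in mm, then the turn, a rotation vector about the tool's x, y, z in rad, then the finger opening in mm, from 0 to 94. In form: [[[tx, ty, tz, wx, wy, wz, gripper], ...]]. A call has 1 to 20 rows; each row shifts and turns the commanded pose from where the row before left it, along the tool's axes as they then stand; what a row does not reach is not made up. A row lasts 1/8 s, in which the tool goes at most 62.5 mm and 10.7 degrees, less where a joint would pass 70% of its speed; a pose out of reach is approached as far as the arm can. A call is refused whole if a number of a shift passes 62.5 or a number of a turn 0.188, either way. A call with a gripper value outside its range is refused whole. The fingers move at their own pace and stop on an object; the grip force is fixed at half the most. Time passes only in rows, so rows that do not move let the fingers close. It gives the time, the measured TCP pose, the force, the opening and the grip force at its end, in the units of the state.
- robot.get_obs(): the state, without advancing time (a new reading comes with each control period).
- eyes.snapshot(name): name is "scene" or "top" or "wrist"; returns a dict with "color" (384x512x3 uint8, red, green, blue), "camera_matrix" (3x3 intrinsics, pixels), "eye" and "rotation" of the camera in the world; the wrist camera has in their place "tool_from_camera" (4x4, takes a point from camera to tool coordinates, whose origin is the TCP and whose axes are the flange's). Camera axes: x right, y up, looking along -z (the intrinsics and any distortion apply to the point x, -y, -z); pixel columns grow to the right and rows downward; lengths in m; the calibration is good to about 2 mm. A picture is of the moment at which its call begins: read the wrist's pose just before it. There is no depth.
- robot.close_job(): hands the job in; it is judged then, once.
Trained networks look in a picture, given as the dict that the camera call returned (one of the last four; its "shot" number tells which), for a name from the list of things; names that differ only in an ending like _2 or _b are one class to them, and where a whole thing is asked for, a point or a joint stands for the part that bears it (a point fixed in the world has none). Each returns a list of dicts, best first, with "confidence" (0 to 1); they miss things now and then, are a little off and sometimes report something else, mostly with a low value. They report only what shows in the picture. A call takes as long as a camera call.
- models.masks_of(picture, query): "mask" (384x512 bool, what is visible of it) and "xy" ([column, row] in pixels, amid what is visible of it).
- models.tip_of(picture, query): "xy" ([column, row] in pixels: a listed point, or the origin of a listed thing).
The state is a dict: "time": time; "joint_positions": joint angles; "qvel": joint speeds; "joint_torque": joint torques, N m; "tool_pos": TCP position; "ee_rot": TCP orientation; "wrist_force": force on the tool from outside, world axes, zero at the start; "wrist_torque": the same for the moment, N m; "width": finger opening in m; "finger_force": force on a finger pad.
Only numpy, scipy, OpenCV 4.12 (cv2) and the standard library are available. Lean on these libraries where they do the work, as an engineer would, in place of code of your own. Each camera call takes 0.05 s, during which the arm holds its last target. There are 200 camera calls.

## Working session

There is one attempt and no reset: what is moved stays moved. The work goes in short steps, Python scripts to look and compute and a tool call to move; the robot and the scene stay as the last step left them, time stands still between calls to the robot, and variables do not carry over. Pictures are saved under pics/ and viewed, at most 10 in all, crops included, and the job is handed in when it is done.

Besides the shell and the picture viewer there is one more tool, called as name(argument=value, ...), one argument or row to a line, values as JSON. step_arm: Moves the arm, as the interface text tells. Its arguments: {"type":"object","properties":{"commands":{"type":"array"}},"required":["commands"]}

```bash
mkdir -p pics; ls
cat > h.py <<'E'
import numpy as np,cv2
from bench import robot,eyes,models
from scipy.spatial.transform import Rotation as R
def ray(p,xy):
    K=p["camera_matrix"];d=np.linalg.inv(K)@np.array([xy[0],xy[1],1.]);d=d*[1,-1,-1]
    if "rotation" in p: Rm=np.array(p["rotation"]);e=np.array(p["eye"])
    else:
        o=p["obs"];T=np.array(p["tool_from_camera"]);Rt=R.from_euler("xyz",o["ee_rot"]).as_matrix()
        Rm=Rt@T[:3,:3];e=Rt@T[:3,3]+o["tool_pos"]
    return e,Rm@d
def at(p,xy,z):
    e,d=ray(p,xy);return e+d*(z-e[2])/d[2]
def snap(n):
    o=robot.get_obs();p=eyes.snapshot(n);p["obs"]=o;return p
def save(p,f,s=1.5): cv2.imwrite(f,cv2.resize(p["color"][:,:,::-1],None,fx=s,fy=s))
def proj(p,X):
    if "rotation" in p: Rm=np.array(p["rotation"]);e=np.array(p["eye"])
    else:
        o=p["obs"];T=np.array(p["tool_from_camera"]);Rt=R.from_euler("xyz",o["ee_rot"]).as_matrix()
        Rm=Rt@T[:3,:3];e=Rt@T[:3,3]+o["tool_pos"]
    c=Rm.T@(np.array(X)-e);c=c*[1,-1,-1];u=p["camera_matrix"]@c;return u[:2]/u[2]
E
python3 - <<'E'
from h import *
for n in["top","scene"]:
    p=snap(n);save(p,f"pics/{n}0.png")
    print(n,[k for k in p if k!="color"],p.get("eye"))
    for q,z in dict(work_mid=.014,work_end_a=.014,work_end_b=.014,seat=.012,lip_mouth=.05,fence_top=.084,button_pivot=.049,button_tip=.049,wide_block=0,spool=0,tape_rule=0,masking_tape=0,jig=0).items():
        for r in models.tip_of(p,q)[:2]:print(q,np.round(r["xy"]),round(r["confidence"],2),np.round(at(p,r["xy"],z),3))
o=robot.get_obs();print(o)
E
```

```text
pics
top ['camera_matrix', 'eye', 'rotation', 'shot', 'obs'] [0.43274471 0.07438271 1.4226856 ]Traceback (most recent call last):
  File "<stdin>", line 6, in <module>
  File "h.py", line 12, in at
    e,d=ray(p,xy);return e+d*(z-e[2])/d[2]
                                      ~^^^
IndexError: invalid index to scalar variable.
```

Run:
```python
from h import *
p=snap("top");print(p["rotation"],p["camera_matrix"],p["eye"])
w=snap("wrist");print([k for k in w],w["tool_from_camera"])
```

```text
[ 0.06975356  0.00552386 -1.56766225] [[441.54229941   0.         263.05215931]
 [  0.         441.54229941 183.00450928]
 [  0.           0.           1.        ]] [0.43274471 0.07438271 1.4226856 ]
['color', 'camera_matrix', 'tool_from_camera', 'shot', 'obs'] [[ 1.49161695e-04  9.72275340e-01  2.33838921e-01  6.73138978e-02]
 [ 9.99999959e-01 -2.01901065e-04  2.01599194e-04 -3.29198400e-04]
 [ 2.43222252e-04  2.33838882e-01 -9.72275330e-01  1.93659239e-02]
 [ 0.00000000e+00  0.00000000e+00  0.00000000e+00  1.00000000e+00]]
```

View pics/top0.png

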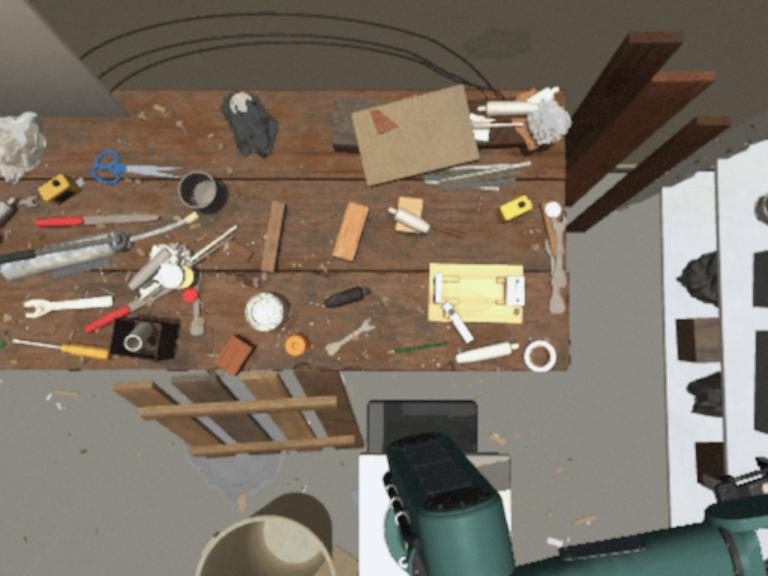

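```bash
sed -i 's/Rm=np.array(p\["rotation"\])/Rm=R.from_euler("xyz",p["rotation"]).as_matrix()/' h.py
python3 - <<'E'
from h import *
for n in["top","scene"]:
    p=snap(n);save(p,f"pics/{n}0.png")
    print(n,p["eye"])
    for q,z in dict(work_mid=.014,work_end_a=.014,work_end_b=.014,seat=.012,lip_mouth=.05,fence_top=.084,button_pivot=.049,button_tip=.049,wide_block=0,spool=0,tape_rule=0,masking_tape=0,jig=0).items():
        for r in models.tip_of(p,q)[:2]:print(q,np.round(r["xy"]),round(r["confidence"],2),np.round(at(p,r["xy"],z),3))
    for r in models.masks_of(p,"workpiece")[:2]:
        b=cv2.minAreaRect(np.argwhere(r["mask"])[:,::-1].astype(np.float32));print(r["confidence"],b,[np.round(at(p,c,.02),3) for c in cv2.boxPoints(b)])
E
```

```text
top [0.43274471 0.07438271 1.4226856 ]
work_mid [183. 158.] 0.79 [0.61  0.341 0.014]
work_end_a [186. 134.] 0.91 [0.688 0.331 0.014]
work_end_a [177. 181.] 0.77 [0.538 0.358 0.014]
work_end_b [186. 134.] 0.91 [0.688 0.331 0.014]
work_end_b [177. 181.] 0.77 [0.538 0.358 0.014]
seat [318. 190.] 0.73 [ 0.509 -0.094  0.012]
lip_mouth [332. 195.] 0.88 [ 0.491 -0.133  0.05 ]
lip_mouth [292. 191.] 0.43 [ 0.504 -0.009  0.05 ]
fence_top [293. 189.] 0.71 [ 0.508 -0.009  0.084]
fence_top [185. 133.] 0.57 [0.678 0.322 0.084]
button_pivot [302. 208.] 0.9 [ 0.453 -0.039  0.049]
button_pivot [340. 139.] 0.53 [ 0.667 -0.16   0.049]
button_tip [312. 224.] 0.63 [ 0.403 -0.07   0.049]
wide_block [236. 157.] 0.82 [0.617 0.171 0.   ]
spool [198. 231.] 0.53 [0.377 0.292 0.   ]
tape_rule [342. 137.] 0.68 [ 0.684 -0.174  0.   ]
tape_rule [314. 227.] 0.16 [ 0.39  -0.081  0.   ]
masking_tape [361. 235.] 0.66 [ 0.366 -0.231  0.   ]
jig [314. 193.] 0.64 [ 0.501 -0.082  0.   ]
0.89 ((182.67115783691406, 158.02566528320312), (10.037703514099121, 47.12281799316406), 8.530765533447266) [array([0.538, 0.366, 0.02 ])
[... 574 characters left out ...]
ot [293. 182.] 0.71 [ 0.456 -0.035  0.049]
button_pivot [180. 262.] 0.28 [0.594 0.36  0.049]
button_tip [317. 180.] 0.74 [ 0.392 -0.076  0.049]
wide_block [210. 219.] 0.71 [0.626 0.174 0.   ]
spool [266. 284.] 0.57 [0.383 0.289 0.   ]
tape_rule [250. 146.] 0.59 [ 0.681 -0.178 -0.   ]
masking_tape [340. 168.] 0.77 [ 0.358 -0.216  0.   ]
masking_tape [177. 262.] 0.69 [0.626 0.341 0.   ]
jig [287. 177.] 0.57 [ 0.498 -0.094  0.   ]
jig [210. 220.] 0.3 [0.624 0.176 0.   ]
0.58 ((180.27320861816406, 261.87530517578125), (54.0777473449707, 13.390680313110352), 34.508522033691406) [array([0.688, 0.353, 0.02 ]), array([0.693, 0.314, 0.02 ]), array([0.53 , 0.339, 0.02 ]), array([0.53 , 0.375, 0.02 ])]
```

View pics/scene0.png

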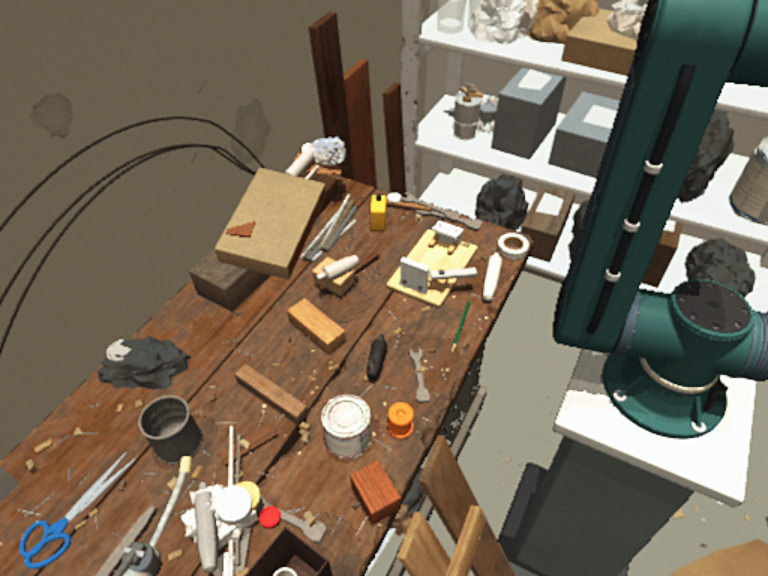

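```bash
cat >> h.py <<'E'
G=np.array([0,0,.18])
def pose():
    o=robot.get_obs();return np.array(o["tool_pos"]),R.from_euler("xyz",o["ee_rot"])
def down(yaw,lean=0):  # tool pointing down, tool x at heading yaw (rad); lean: about tool y
    x=np.array([np.cos(yaw),np.sin(yaw),0]);z=np.array([0,0,-1.]);return R.from_matrix(np.c_[x,np.cross(z,x),z])*R.from_euler("y",lean)
def plan(wps,grip,start=None,vmax=55,wmax=.16):
    """wps: list of (grasp point, Rotation[,n]). prints rows"""
    p,r=start or pose();g=p+r.apply(G)
    for w in wps:
        g1,r1=np.array(w[0]),w[1];rv=(r.inv()*r1).as_rotvec()
        n=w[2] if len(w)>2 else 1
        while 1:
            rows=[];pc,rc=g-r.apply(G),r
            for k in range(1,n+1):
                rn=r*R.from_rotvec(rv*k/n);pn=g+(g1-g)*k/n-rn.apply(G)
                t=np.round(rc.inv().apply(pn-pc)*1000,1);w_=np.round((rc.inv()*rn).as_rotvec(),4)
                rows.append([*t,*w_]);pc=pc+rc.apply(t/1000);rc=rc*R.from_rotvec(w_)
            if max(np.linalg.norm(q[:3]) for q in rows)<=vmax and np.linalg.norm(rv)/n<=wmax: break
            n+=1
        print(n,"rows:",",".join("[%s,%g]"%(",".join("%g"%v for v in q),grip) for q in rows))
        r=rc;g=pc+rc.apply(G)
E
python3 - <<'E'
from h import *
o=robot.get_obs();p,r=pose();print(o["time"],o["ee_rot"],r.as_matrix().round(2))
x=r.as_matrix()[:,0];print("toolx yaw",np.degrees(np.arctan2(x[1],x[0])))
a=np.arctan2(-.022,.15)
# tool x along bar (pointing +x world): camera on far side or toward robot if +180
for yaw in (a,):
    plan([([.59,.33,.17],down(yaw))],70)
E
```

```text
1.7 [3.14150713e+00 2.22116463e-05 3.04773180e-01] [[ 0.95  0.3   0.  ]
 [ 0.3  -0.95 -0.  ]
 [-0.    0.   -1.  ]]
toolx yaw 17.46221694352309
18 rows: [36.8,-38.2,3,0,0,0.025,70],[35.8,-39.1,3.1,0,0,0.025,70],[34.8,-40,3,0,0,0.0251,70],[33.8,-40.9,3,0,-0,0.025,70],[32.7,-41.7,3.1,0,-0,0.025,70],[31.8,-42.5,3,0,-0,0.025,70],[30.6,-43.2,3,0,-0,0.0251,70],[29.6,-44.1,3.1,0,-0,0.025,70],[28.4,-44.7,3,0,-0,0.025,70],[27.3,-45.5,3.1,0,-0,0.025,70],[26.2,-46.1,3,0.0001,-0,0.025,70],[25,-46.8,3,-0,-0,0.0251,70],[23.8,-47.3,3.1,-0,-0,0.025,70],[22.6,-48,3,-0,-0,0.025,70],[21.4,-48.5,3,-0,-0,0.025,70],[20.2,-49,3.1,-0,0,0.0251,70],[19,-49.5,3,-0,0,0.025,70],[17.7,-50,3.1,-0,0,0.025,70]
```

Run:
```python
from h import *
plan([([.49,-.085,.25],down(np.pi/2)),([.61,.341,.16],down(np.radians(171.6)))],70)
```

```text
10 rows: [44.2,-32.2,-2.5,0,0,-0.1266,70],[47.9,-26.3,-2.6,0,0,-0.1266,70],[50.8,-20.1,-2.5,0,0,-0.1266,70],[53,-13.5,-2.5,0,0,-0.1266,70],[54.3,-6.7,-2.6,0,0,-0.1266,70],[54.7,0.1,-2.5,0,0.0001,-0.1266,70],[54.2,7.1,-2.5,0,-0,-0.1266,70],[52.8,13.9,-2.6,0,-0,-0.1266,70],[50.7,20.5,-2.5,0.0001,-0,-0.1266,70],[47.8,26.6,-2.5,-0,-0,-0.1266,70]
9 rows: [47.3,13.3,10,-0,-0,-0.1582,70],[44.7,20.7,10,-0,-0,-0.1583,70],[40.8,27.4,10,-0,-0,-0.1582,70],[36,33.5,10,-0,-0,-0.1583,70],[30.3,38.7,10,-0,-0,-0.1582,70],[23.8,43,10,-0,-0,-0.1583,70],[16.7,46.3,10,-0,-0,-0.1582,70],[9.2,48.3,10,0,-0,-0.1583,70],[1.5,49.1,10,0,-0,-0.1582,70]
```

step_arm(
  commands=[
    [[44.2,-32.2,-2.5,0,0,-0.1266,70],[47.9,-26.3,-2.5,0,0,-0.1266,70],[50.8,-20.1,-2.5,0,0,-0.1266,70],[53,-13.5,-2.5,0,0,-0.1266,70],[54.3,-6.7,-2.5,0,0,-0.1266,70],[54.7,0,-2.5,0,0,-0.1266,70],[54.2,7.1,-2.5,0,0,-0.1266,70],[52.8,13.9,-2.5,0,0,-0.1266,70],[50.7,20.5,-2.5,0,0,-0.1266,70],[47.8,26.6,-2.5,0,0,-0.1266,70],[0,0,0,0,0,0,70],[0,0,0,0,0,0,70]],
  ],
)

```text
time: 3.2
tool_pos: [0.4897, -0.085, 0.4295]
ee_rot: [-3.141, 0.001, 1.57]
wrist_force: [-0.1, -0.6, -0.4]
width: 0.07
finger_force: 0.0
```

Run:
```python
from h import *
p=snap("wrist");save(p,"pics/w1.png")
J={}
for q,z in dict(seat=.012,lip_mouth=.05,fence_top=.084,button_pivot=.049,button_tip=.049,jig=0).items():
    for r in models.tip_of(p,q)[:2]:print(q,np.round(r["xy"]),round(r["confidence"],2),np.round(at(p,r["xy"],z),4))
print(np.round(np.array([at(p,c,.012) for c in[(0,0),(511,0),(0,383),(511,383)]]),3))
```

```text
seat [265. 175.] 0.86 [ 0.5008 -0.0881  0.012 ]
lip_mouth [263. 229.] 0.64 [ 0.4974 -0.1475  0.05  ]
fence_top [263. 110.] 0.71 [ 0.4965 -0.0104  0.084 ]
button_pivot [385. 233.] 0.73 [ 0.6438 -0.1527  0.049 ]
button_pivot [222. 133.] 0.6 [ 0.4517 -0.0344  0.049 ]
button_tip [171. 165.] 0.81 [ 0.3925 -0.0703  0.049 ]
jig [264. 170.] 0.64 [ 0.4989 -0.0843  0.    ]
[[ 0.202  0.111  0.012]
 [ 0.775  0.11   0.012]
 [ 0.105 -0.405  0.012]
 [ 0.871 -0.404  0.012]]
```

View pics/w1.png

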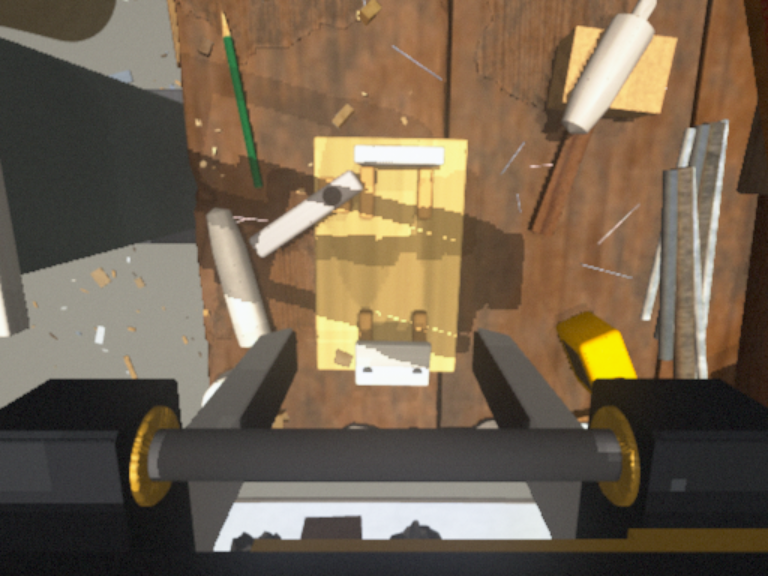

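step_arm(
  commands=[
    [[47.3,13.3,10,0,0,-0.1582,70],[44.7,20.7,10,0,0,-0.1582,70],[40.8,27.4,10,0,0,-0.1582,70],[36,33.5,10,0,0,-0.1582,70],[30.3,38.7,10,0,0,-0.1582,70],[23.8,43,10,0,0,-0.1582,70],[16.7,46.3,10,0,0,-0.1582,70],[9.2,48.3,10,0,0,-0.1582,70],[1.5,49.1,10,0,0,-0.1582,70],[0,0,0,0,0,0,70],[0,0,0,0,0,0,70]],
  ],
)

```text
time: 4.92
tool_pos: [0.6101, 0.3403, 0.3395]
ee_rot: [-3.14, -0.0, 2.993]
wrist_force: [0.8, -0.2, 0.8]
width: 0.07
finger_force: 0.0
```

Run:
```python
from h import *
p=snap("wrist");save(p,"pics/w2.png")
for r in models.masks_of(p,"workpiece")[:1]:
    b=cv2.minAreaRect(np.argwhere(r["mask"])[:,::-1].astype(np.float32));print(r["confidence"],b,[np.round(at(p,c,.028),3) for c in cv2.boxPoints(b)])
    P=np.array([at(p,c[::-1],.028)[:2] for c in np.argwhere(r["mask"])],np.float32);print(cv2.minAreaRect(P),cv2.boxPoints(cv2.minAreaRect(P)).round(3).tolist())
for q in["work_mid","work_end_a"]:
    for r in models.tip_of(p,q)[:2]:print(q,np.round(r["xy"]),round(r["confidence"],2),np.round(at(p,r["xy"],.014),4))
p["obs"]=dict(tool_pos=[.4897,-.085,.4295],ee_rot=[-3.141,.001,1.57])
for c in[(314,138),(467,140),(317,370),(455,372)]:print(at(p,np.array(c)/1.5,.012).round(4))
```

```text
0.96 ((261.5, 185.5), (155.0, 31.0), 90.0) [array([0.534, 0.343, 0.028]), array([0.538, 0.37 , 0.028]), array([0.685, 0.35 , 0.028]), array([0.681, 0.32 , 0.028])]
((0.6094215512275696, 0.3452504277229309), (0.02879832312464714, 0.14886249601840973), 81.48721313476562) [[0.5339999794960022, 0.34200000762939453], [0.6809999942779541, 0.3199999928474426], [0.6850000023841858, 0.3479999899864197], [0.5379999876022339, 0.3709999918937683]]
work_mid [262. 187.] 0.64 [0.6101 0.3461 0.014 ]
work_end_a [261. 259.] 0.97 [0.6849 0.3346 0.014 ]
work_end_a [260. 106.] 0.72 [0.5335 0.3553 0.014 ]
[0.434  0.0119 0.012 ]
[0.5558 0.0103 0.012 ]
[ 0.4298 -0.1858  0.012 ]
[ 0.553  -0.1878  0.012 ]
```

View pics/w2.png

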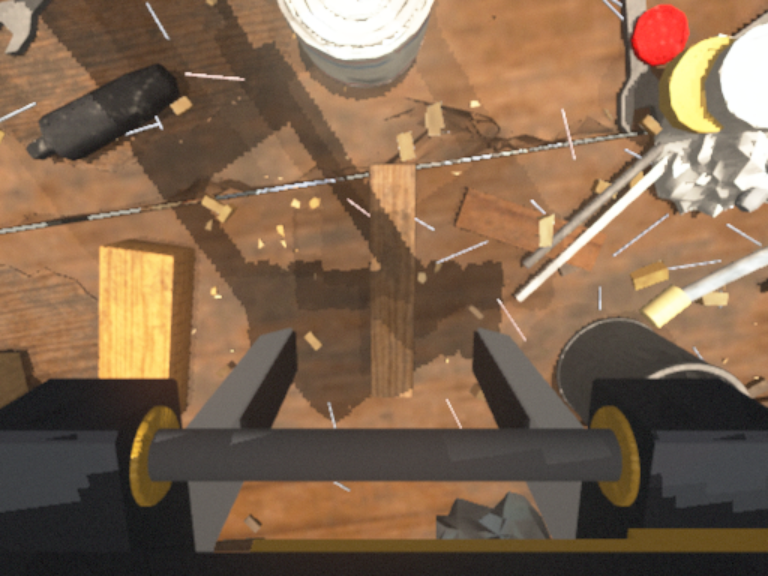

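Run:
```python
from h import *
r=down(np.radians(171.5))
plan([([.6095,.3455,.07],r,3),([.6095,.3455,.022],r,3)],60)
```

```text
3 rows: [0.5,1.9,30.3,0.0002,0.0005,-0.0003,60],[0.5,1.9,30.4,0.0002,0.0005,-0.0003,60],[0.5,2,30.3,0.0002,0.0005,-0.0003,60]
3 rows: [0,-0,16,0,0,-0,60],[0,-0,16,0,0,-0,60],[0,-0,16,0,0,-0,60]
```

step_arm(
  commands=[
    [[0.5,1.9,30.3,0,0,0,60],[0.5,1.9,30.3,0,0,0,60],[0.5,2,30.3,0,0,0,60],[0,0,16,0,0,0,60],[0,0,16,0,0,0,60],[0,0,16,0,0,0,60],[0,0,0,0,0,0,60],[0,0,0,0,0,0,0],[0,0,0,0,0,0,0],[0,0,0,0,0,0,0],[0,0,0,0,0,0,0],[0,0,0,0,0,0,0],[0,0,0,0,0,0,0]],
  ],
)

```text
time: 6.75
tool_pos: [0.6093, 0.3468, 0.2009]
ee_rot: [-3.141, 0.0, 2.994]
wrist_force: [0.3, -0.4, 0.9]
width: 0.0279
finger_force: 30.0
```

```bash
sed -i 's/^G=.*/G=np.array([0,0,.187])/' h.py
cat >> h.py <<'E'
JO=np.array([.498,-.088,0]);JY=np.radians(89.05)
JR=R.from_euler("z",JY)
def jig(x,y,z): return JO+JR.apply(np.array([x,y,z])/1000)
def cz(deg,c): t=np.radians(deg);return 12+c+75*np.sin(t)+14*np.cos(t)
def jw(x,deg,c,n=1,y=0): return (jig(x,y,cz(deg,c)),down(JY,np.radians(deg)),n)
E
python3 - <<'E'
from h import *
p,r=pose();g=p+r.apply(G)
plan([(g+[0,0,.2],r,4),(jig(30,0,200),down(JY,np.radians(35)))],0)
E
```

```text
4 rows: [-0,-0,-50,0,-0,0,0],[-0,-0,-50,0,0,0,0],[-0,-0.1,-50,0,0,0,0],[-0,0,-50,0,0,0,0]
10 rows: [-3.7,-50.5,1.8,-0.0439,0.0501,0.1392,0],[-9.6,-50.8,0.1,-0.0439,0.05,0.1392,0],[-15.3,-50.2,-1.9,-0.0439,0.0501,0.1392,0],[-20.9,-48.8,-4.2,-0.044,0.0501,0.1391,0],[-25.9,-46.5,-6.6,-0.0439,0.05,0.1392,0],[-30.6,-43.4,-9.2,-0.0439,0.0501,0.1392,0],[-34.5,-39.6,-11.9,-0.0439,0.0501,0.1392,0],[-37.9,-35.1,-14.4,-0.0439,0.05,0.1392,0],[-40.4,-30.2,-17.1,-0.0439,0.0501,0.1392,0],[-42.1,-24.9,-19.5,-0.0439,0.0501,0.1392,0]
```

step_arm(
  commands=[
    [[0,0,-50,0,0,0,0],[0,0,-50,0,0,0,0],[0,0,-50,0,0,0,0],[0,0,-50,0,0,0,0],[-3.7,-50.5,1.8,-0.044,0.05,0.139,0],[-9.6,-50.8,0,-0.044,0.05,0.139,0],[-15.3,-50.2,-1.9,-0.044,0.05,0.139,0],[-20.9,-48.8,-4.2,-0.044,0.05,0.139,0],[-25.9,-46.5,-6.6,-0.044,0.05,0.139,0],[-30.6,-43.4,-9.2,-0.044,0.05,0.139,0],[-34.5,-39.6,-11.9,-0.044,0.05,0.139,0],[-37.9,-35.1,-14.4,-0.044,0.05,0.139,0],[-40.4,-30.2,-17,-0.044,0.05,0.139,0],[-42.1,-24.9,-19.5,-0.044,0.05,0.139,0],[0,0,0,0,0,0,0],[0,0,0,0,0,0,0]],
  ],
)

```text
time: 8.75
tool_pos: [0.4973, -0.165, 0.3525]
ee_rot: [3.139, -0.612, 1.557]
wrist_force: [0.2, 1.1, -0.7]
width: 0.0279
finger_force: 30.0
```

Run:
```python
from h import *
o=robot.get_obs();print(o["joint_positions"],o["width"],o["finger_force"])
p,r=pose();print(JR.inv().apply(p+r.apply(G)-JO)*1000,np.degrees((down(JY,np.radians(35)).inv()*r).as_rotvec()))
w=snap("wrist");save(w,"pics/w3.png")
for q,z in dict(seat=.012,lip_mouth=.05,fence_top=.084,button_pivot=.049,button_tip=.049).items():
    for t in models.tip_of(w,q)[:2]:X=at(w,t["xy"],z);print(q,np.round(t["xy"]),round(t["confidence"],2),np.round(X,4),(JR.inv().apply(X-JO)*1000).round(1))
for n in["work_end_a","work_mid"]:
    for t in models.tip_of(w,n)[:2]:print(n,t["confidence"],np.round(t["xy"]))
for s in(-1,1):print("pred end",proj(w,p+r.apply([s*.075,0,.187])).round(1))
```

```text
[-0.57215242  0.12964561  1.48267744  0.53126145  1.84229806 -0.49467805] 0.02788012559493829 29.999728202819824
[ 30.34389686  -0.65207541 199.3802368 ] [-0.02730044  0.04135931 -0.13962593]
lip_mouth [256. 238.] 0.65 [ 0.4996 -0.0188  0.05  ] [69.3 -0.5 50. ]
work_end_a 0.93 [258. 361.]
work_mid 0.85 [258. 244.]
pred end [256.4 356.3]
pred end [256.4 103. ]
```

View pics/w3.png

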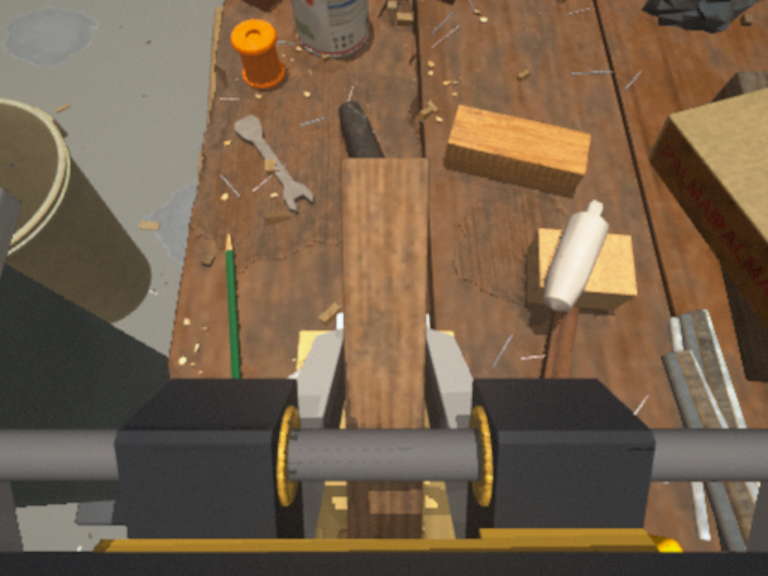

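Run:
```python
from h import *
p,r=pose();w=snap("wrist")
c=w["color"].astype(int);
for row in(224,228,240):
    m=(c[row,:,0]>170)&(c[row,:,2]<c[row,:,0]-50);print(row,np.flatnonzero(m)[[0,-1]])
for x in[(299,332),(454,332)]:
    X=at(w,np.array(x)/1.5,.012);print((JR.inv().apply(X-JO)*1000).round(1))
for s in(-1,1):print("pred top end",proj(w,p+r.apply([.075,s*.014,.173])).round(1)*1.5)
plan([(jig(30,0,130),down(JY,np.radians(35)),2),jw(30,35,15,2),jw(30,35,3,1)],0)
```

```text
224 [199 302]
228 [199 282]
240 [119 280]
[98.8 66.9 12. ]
[ 99.3 -55.8  12. ]
pred top end [339.15 152.55]
pred top end [429.9  152.55]
2 rows: [-20.3,-0.4,28.3,-0.0001,-0.0002,0.0017,0],[-20.3,-0.4,28.3,-0.0001,-0.0001,0.0016,0]
2 rows: [-13.9,0,19.9,0,-0,0,0],[-13.9,0,19.8,0,-0,0,0]
1 rows: [-6.9,0,9.9,0,-0,0,0]
```

step_arm(
  commands=[
    [[-20.3,-0.4,28.3,0,0,0.002,0],[-20.3,-0.4,28.3,0,0,0.001,0],[-13.9,0,19.9,0,0,0,0],[-13.9,0,19.9,0,0,0,0],[-6.9,0,9.9,0,0,0,0],[0,0,0,0,0,0,0]],
  ],
)

```text
time: 9.95
tool_pos: [0.4965, -0.1657, 0.2221]
ee_rot: [-3.14, -0.612, 1.553]
wrist_force: [0.7, -0.4, -1.5]
width: 0.0277
finger_force: 30.0
```

Run:
```python
from h import *
p,r=pose();print(JR.inv().apply(p+r.apply(G)-JO)*1000,cz(35,3),robot.get_obs()["wrist_force"])
w=snap("scene");cv2.imwrite("pics/s4.png",cv2.resize(w["color"][120:240,210:370,::-1],None,fx=4.5,fy=4.5,interpolation=cv2.INTER_CUBIC))
print("foot",[proj(w,p+r.apply([-.075,s*.014,.201])).round(1) for s in(-1,1)],"top",[proj(w,p+r.apply([.075,s*.014,.173])).round(1) for s in(-1,1)])
plan([jw(0,35,3,3),jw(0,30,3,1)],0)
```

```text
[29.7395815   0.30853132 69.0860301 ] 69.48636134637434 [ 0.71778005 -0.44739508 -1.47597917]
foot [array([293.8, 171.8]), array([286., 169.])] top [array([280.6, 167. ]), array([272. , 163.8])]
3 rows: [-8.1,0,-5.6,0.0002,-0.0002,-0.0002,0],[-8,0.1,-5.5,0.0002,-0.0001,-0.0001,0],[-8.1,-0,-5.6,0.0002,-0.0002,-0.0002,0]
1 rows: [13.5,-0,4.7,0,-0.0872,0,0]
```

View pics/s4.png

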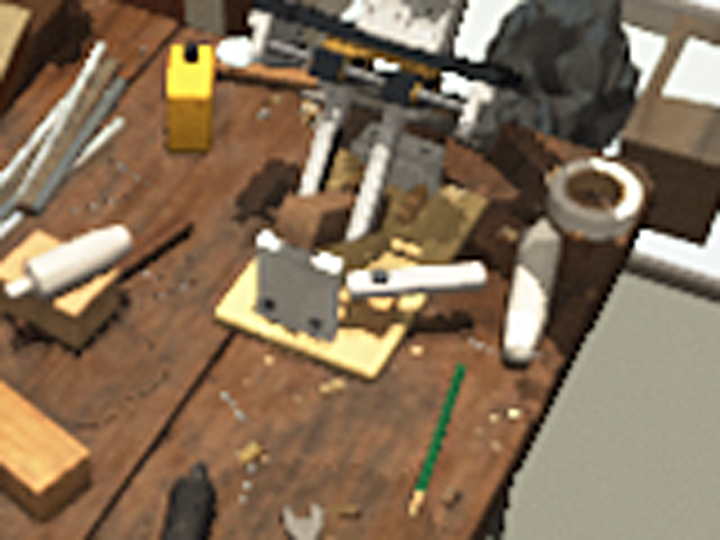

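step_arm(
  commands=[
    [[-8.1,0,-5.6,0,0,0,0],[-8.1,0,-5.6,0,0,0,0],[-8.1,0,-5.6,0,0,0,0],[0,0,0,0,0,0,0]],
  ],
)

```text
time: 10.5
tool_pos: [0.4959, -0.1964, 0.2224]
ee_rot: [3.141, -0.611, 1.552]
wrist_force: [1.0, 0.2, -1.2]
width: 0.0277
finger_force: 30.0
```

Run:
```python
from h import *
p,r=pose();print(JR.inv().apply(p+r.apply(G)-JO)*1000,cz(35,3))
plan([jw(0,30,2.5,1),jw(0,25,2.5,1)],0)
```

```text
[-1.11367464e+00  1.08570668e-03  6.92200487e+01] 69.48636134637434
1 rows: [14.3,0.2,5.5,0.0014,-0.0875,-0.0019,0]
1 rows: [13.7,0,5.3,-0,-0.0873,0,0]
```

step_arm(
  commands=[
    [[14.3,0.2,5.5,0.001,-0.0875,-0.002,0],[0,0,0,0,0,0,0],[13.7,0,5.3,0,-0.0873,0,0],[0,0,0,0,0,0,0],[0,0,0,0,0,0,0]],
  ],
)

```text
time: 11.12
tool_pos: [0.4965, -0.1663, 0.228]
ee_rot: [-3.141, -0.438, 1.555]
wrist_force: [-0.5, -0.8, -1.9]
width: 0.0279
finger_force: 30.0
```

Run:
```python
from h import *
p,r=pose();print(JR.inv().apply(p+r.apply(G)-JO)*1000,cz(25,2.5))
w=snap("wrist");save(w,"pics/w5.png")
e=lambda x,y,z:(proj(w,p+r.apply(np.array([x,y,z])/1000))*1.5).round(0)
f=lambda x,y,z:(proj(w,jig(x,y,z))*1.5).round(0)
print("top end",e(75,-14,173),e(75,14,173),"fence inner top",f(77.5,30,84),f(77.5,-30,84),"base",f(100,67,12),f(100,-57,12),"pivot",f(55,47,59))
for t in models.tip_of(w,"button_tip")[:1]:print((JR.inv().apply(at(w,t["xy"],.049)-JO)*1000).round(1),t["confidence"])
plan([jw(0,20,2,1),jw(0,15,1.7,1),jw(0,10,1.5,1),jw(0,5,1,1),jw(0,0,1,1)],0)
```

```text
[ 1.08083282  0.3183254  58.6954297 ] 58.88467864906555
top end [339. 152.] [430. 152.] fence inner top [301. 141.] [470. 141.] base [254. 172.] [497. 172.] pivot [267. 225.]
[ 19.1 104.2  49. ] 0.68
1 rows: [13.5,0.2,5.6,-0.0008,-0.0887,0.0004,0]
1 rows: [14.2,-0,6.5,-0,-0.0873,-0,0]
1 rows: [14.6,-0,6.8,-0,-0.0873,-0,0]
1 rows: [15.1,-0,7.4,-0,-0.0872,-0,0]
1 rows: [15.8,-0,7.2,-0,-0.0873,-0,0]
```

View pics/w5.png

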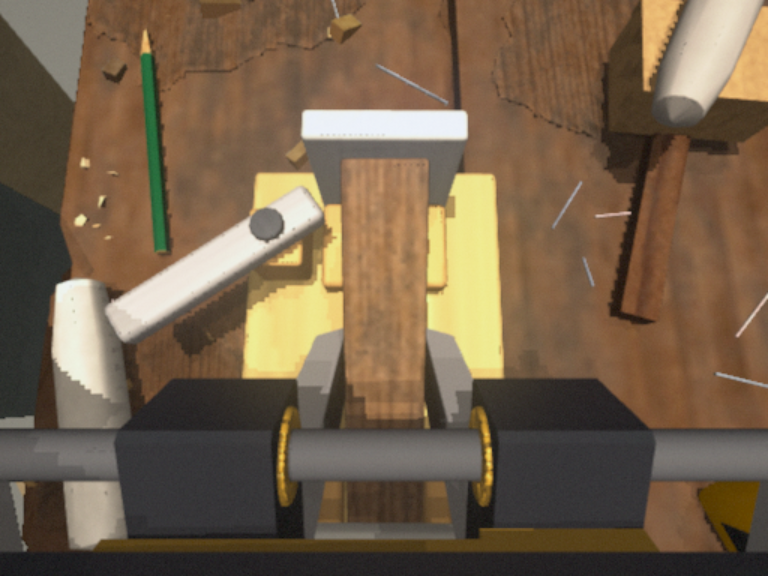

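Run:
```python
from h import *
plan([jw(1.3,20,2,1),jw(1.3,15,1.7,1),jw(1.3,10,1.5,1),jw(1.3,5,1,1),jw(1.3,0,1,1)],0)
```

```text
1 rows: [14.7,0.2,6.1,-0.0008,-0.0887,0.0004,0]
1 rows: [14.1,-0,6.5,-0,-0.0873,-0,0]
1 rows: [14.7,-0,6.8,-0,-0.0873,-0,0]
1 rows: [15.1,-0,7.5,-0,-0.0872,-0,0]
1 rows: [15.7,-0,7.1,-0,-0.0873,-0,0]
```

step_arm(
  commands=[
    [[14.7,0.2,6.1,-0.001,-0.0885,0,0],[0,0,0,0,0,0,0],[14.1,0,6.5,0,-0.0873,0,0],[0,0,0,0,0,0,0],[14.7,0,6.8,0,-0.0873,0,0],[0,0,0,0,0,0,0],[0,0,0,0,0,0,0]],
  ],
)

```text
time: 12.1
tool_pos: [0.4976, -0.1194, 0.2248]
ee_rot: [3.141, -0.175, 1.555]
wrist_force: [-1.4, 0.9, -1.3]
width: 0.0277
finger_force: 30.0
```

Run:
```python
from h import *
p,r=pose();print(JR.inv().apply(p+r.apply(G)-JO)*1000,cz(10,1.5),np.degrees((down(JY).inv()*r).as_rotvec()))
plan([jw(1.3,5,1,1),jw(1.3,0,.5,1)],0)
```

```text
[ 1.25998261 -0.21679521 40.70261653] 40.310921867190686 [-0.03483174 10.04881767 -0.02343279]
1 rows: [15.2,-0.1,7.8,0.0006,-0.0881,0.0004,0]
1 rows: [15.7,-0,7.7,-0,-0.0873,0,0]
```

No contact forces so far; finishing the swing.

step_arm(
  commands=[
    [[15.2,-0.1,7.8,0,-0.088,0,0],[0,0,0,0,0,0,0],[15.7,0,7.7,0,-0.0873,0,0],[0,0,0,0,0,0,0],[0,0,0,0,0,0,0]],
  ],
)

```text
time: 12.72
tool_pos: [0.4981, -0.0869, 0.2137]
ee_rot: [3.141, 0.001, 1.555]
wrist_force: [-0.1, -0.5, -1.9]
width: 0.0281
finger_force: 30.0
```

Run:
```python
from h import *
p,r=pose();print(JR.inv().apply(p+r.apply(G)-JO)*1000,np.degrees((down(JY).inv()*r).as_rotvec()))
```

```text
[ 0.98183383 -0.27428205 26.69101638] [-0.05805946 -0.03053433 -0.01724055]
```

step_arm(
  commands=[
    [[0,0,0,0,0,0,46],[0,0,0,0,0,0,46],[0,0,0,0,0,0,46],[0,0,0,0,0,0,46],[0,0,-20,0,0,0,46],[0,0,-40,0,0,0,46],[0,0,-50,0,0,0,46],[0,0,-30,0,0,0,0],[0,0,0,0,0,0,0]],
  ],
)

```text
time: 13.85
tool_pos: [0.4983, -0.0858, 0.3564]
ee_rot: [3.134, 0.003, 1.555]
wrist_force: [-0.7, 0.3, 0.5]
width: 0.0296
finger_force: 0.0
```

Run:
```python
from h import *
p,r=pose();print(JR.inv().apply(p+r.apply(G)-JO)*1000,np.degrees((down(JY).inv()*r).as_rotvec()))
w=snap("wrist");save(w,"pics/w6.png")
for q,z in dict(work_mid=.026,button_pivot=.049,button_tip=.049,fence_top=.084,lip_mouth=.05).items():
    for t in models.tip_of(w,q)[:1]:print(q,np.round(t["xy"]),(JR.inv().apply(at(w,t["xy"],z)-JO)*1000).round(1),t["confidence"])
m=models.masks_of(w,"workpiece")[0];P=np.array([JR.inv().apply(at(w,c[::-1],.04)-JO)[:2]*1000 for c in np.argwhere(m["mask"])],np.float32);print(cv2.minAreaRect(P),m["confidence"])
```

```text
[  1.51303557  -1.68357079 169.45097221] [-0.42071189 -0.19992548 -0.06668147]
work_mid [255. 187.] [ 1.4 -1.5 26. ] 0.91
button_pivot [197. 135.] [53.4 50.3 49. ] 0.69
button_tip [139. 175.] [ 17.8 105.   49. ] 0.84
fence_top [254. 105.] [77.8 -0.6 84. ] 0.59
lip_mouth [255. 248.] [-54.3  -1.4  50. ] 0.7
((6.470832824707031, -0.3309144973754883), (135.86199951171875, 27.921598434448242), 0.004771345295011997) 0.96
```

View pics/w6.png

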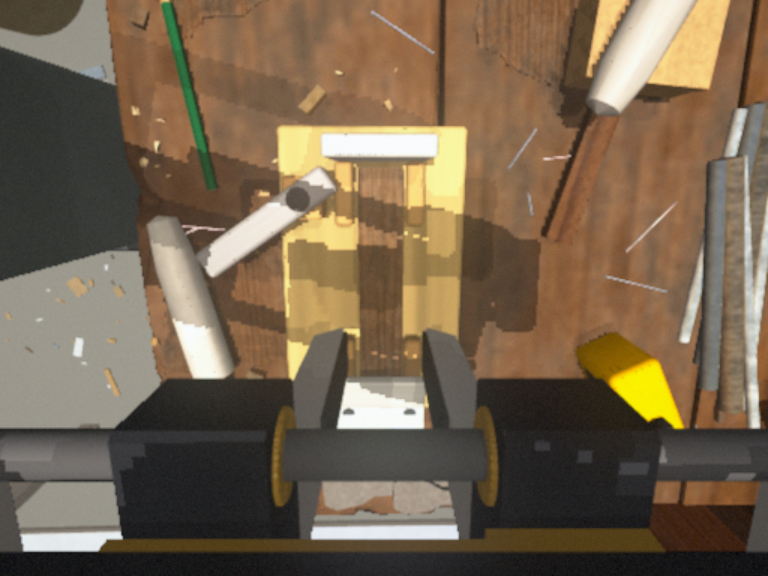

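```bash
cat > arc.py <<'E'
from h import *
r0=down(JY)
def push(a,gap=0,z=59,R0=45):
    a=np.radians(a);u=np.array([np.cos(a),np.sin(a)]);n=np.array([u[1],-u[0]])
    h=9+8*abs(n[0])+12.5*abs(n[1])+gap
    q=np.array([55,47])+R0*u+h*n;return (jig(*q,z),r0)
E
python3 - <<'E'
from arc import *
print((JR.inv().apply(push(122.7,9)[0]-JO)*1000).round(1))
plan([push(122.7,9,150),push(122.7,9,59)]+[push(a)+(1,) for a in (122,130,139,148,157,166,175,184,193)],0)
E
```

```text
[ 57.2 101.9  59. ]
3 rows: [18.3,-33.8,4.9,-0.0008,0.0003,0.0003,0],[18.3,-33.8,4.9,-0.0008,0.0003,0.0003,0],[18.4,-33.8,4.9,-0.0008,0.0003,0.0003,0]
2 rows: [-0,0,45.5,0,-0,0,0],[-0,0,45.5,0,-0,0,0]
1 rows: [-7.1,4.9,-0,0,-0,0,0]
1 rows: [-6.3,0.7,-0,0,-0,0,0]
1 rows: [-7.3,1.9,-0,0,-0,0,0]
1 rows: [-7.1,3.4,-0,0,-0,0,0]
1 rows: [-6.6,4.7,-0,0,-0,0,0]
1 rows: [-5.9,6.1,-0,0,-0,0,0]
1 rows: [-4.8,7.2,-0,0,-0,0,0]
1 rows: [-3.6,7.2,-0,0,-0,0,0]
1 rows: [-2.5,6.6,-0,0,-0,0,0]
```

step_arm(
  commands=[
    [[18.3,-33.8,5,0,0,0,0],[18.3,-33.8,5,0,0,0,0],[18.3,-33.8,5,0,0,0,0],[0,0,0,0,0,0,0],[0,0,45,0,0,0,0],[0,0,30,0,0,0,0],[0,0,0,0,0,0,0],[0,0,0,0,0,0,0]],
  ],
)

```text
time: 15.2
tool_pos: [0.3982, -0.0298, 0.2643]
ee_rot: [3.139, 0.002, 1.555]
wrist_force: [0.3, -0.0, 0.4]
width: 0.0006
finger_force: 0.0
```

Run:
```python
from arc import *
p,r=pose();print((JR.inv().apply(p+r.apply(G)-JO)*1000).round(1),np.degrees((r0.inv()*r).as_rotvec()),robot.get_obs()["width"])
plan([push(122.7,9,59)]+[push(a)+(1,) for a in (122,130,139,148,157,166,175,184,193)],0)
```

```text
[ 56.2 100.2  77.3] [-0.142958   -0.12348673 -0.03993537] 0.000641406474145619
1 rows: [0.6,-1.2,18.3,0.0025,0.0022,0.0007,0]
1 rows: [-7,4.8,-0,-0,-0,-0,0]
1 rows: [-6.3,0.7,-0,-0,-0,-0,0]
1 rows: [-7.3,2,-0,-0,-0,-0,0]
1 rows: [-7.1,3.3,-0,-0,-0,-0,0]
1 rows: [-6.6,4.7,-0,-0,-0,-0,0]
1 rows: [-5.9,6.1,-0,-0,-0,-0,0]
1 rows: [-4.8,7.3,-0,-0,-0,-0,0]
1 rows: [-3.6,7.1,-0,-0,-0,-0,0]
1 rows: [-2.6,6.6,-0,-0,-0,-0,0]
```

step_arm(
  commands=[
    [[0.6,-1.2,18,0,0,0,0],[0,0,0,0,0,0,0],[-7,4.8,0,0,0,0,0],[-6.3,0.7,0,0,0,0,0],[-7.3,2,0,0,0,0,0],[-7.1,3.3,0,0,0,0,0],[-6.6,4.7,0,0,0,0,0],[-5.9,6.1,0,0,0,0,0],[-4.8,7.3,0,0,0,0,0],[-3.6,7.1,0,0,0,0,0],[-2.6,6.6,0,0,0,0,0],[0,0,0,0,0,0,0]],
  ],
)

```text
time: 16.7
tool_pos: [0.4385, -0.081, 0.2453]
ee_rot: [3.14, 0.002, 1.555]
wrist_force: [-0.1, 0.2, 0.0]
width: 0.0003
finger_force: 0.1
```

Run:
```python
from arc import *
p,r=pose();print((JR.inv().apply(p+r.apply(G)-JO)*1000).round(1),(JR.inv().apply(push(193)[0]-JO)*1000).round(1))
w=snap("wrist")
for q in("button_tip","button_pivot"):
    for t in models.tip_of(w,q)[:1]:print(q,(JR.inv().apply(at(w,t["xy"],.049)-JO)*1000).round(1),t["confidence"])
plan([push(a)+(1,) for a in (202,211,220,229,238,247,255,262,266)],0)
```

```text
[ 5.6 59.3 58.3] [ 6.  59.3 59. ]
button_tip [-8.6 36.1 49. ] 0.85
button_pivot [56.3 47.  49. ] 0.81
1 rows: [-1.9,8.1,-0.7,0.001,0.002,0.0011,0]
1 rows: [-0.3,7.8,-0,0,0,-0,0]
1 rows: [1.2,8,-0,0,0,-0,0]
1 rows: [2.6,7.9,-0,0,0,-0,0]
1 rows: [4.2,7.6,-0,0,0,-0,0]
1 rows: [5.7,6.8,-0,0,0,-0,0]
1 rows: [6.3,5.2,-0,0,0,-0,0]
1 rows: [6.1,3.7,-0,0,0,-0,0]
1 rows: [3.8,1.7,-0,0,0,-0,0]
```

Arm is at about 190°, as planned; continuing the arc.

step_arm(
  commands=[
    [[-1.9,8.1,-0.7,0,0,0,0],[-0.3,7.8,0,0,0,0,0],[1.2,8,0,0,0,0,0],[2.6,7.9,0,0,0,0,0],[4.2,7.6,0,0,0,0,0],[5.7,6.8,0,0,0,0,0],[6.3,5.2,0,0,0,0,0],[6.1,3.7,0,0,0,0,0],[3.8,1.7,0,0,0,0,0],[0,0,0,0,0,0,0],[0,0,0,0,0,0,0]],
  ],
)

```text
time: 18.23
tool_pos: [0.4952, -0.0539, 0.2461]
ee_rot: [3.14, 0.002, 1.555]
wrist_force: [0.4, 0.6, -0.4]
width: 0.0006
finger_force: 0.0
```

Run:
```python
from arc import *
p,r=pose();print((JR.inv().apply(p+r.apply(G)-JO)*1000).round(1),(JR.inv().apply(push(266)[0]-JO)*1000).round(1))
w=snap("wrist");save(w,"pics/w7.png")
for q in("button_tip","button_pivot"):
    for t in models.tip_of(w,q)[:1]:print(q,(JR.inv().apply(at(w,t["xy"],.049)-JO)*1000).round(1),t["confidence"])
```

```text
[33.8  3.1 59.1] [34.1  3.4 59. ]
button_tip [ 50.7 -13.8  49. ] 0.66
button_pivot [54.3 47.7 49. ] 0.75
```

View pics/w7.png

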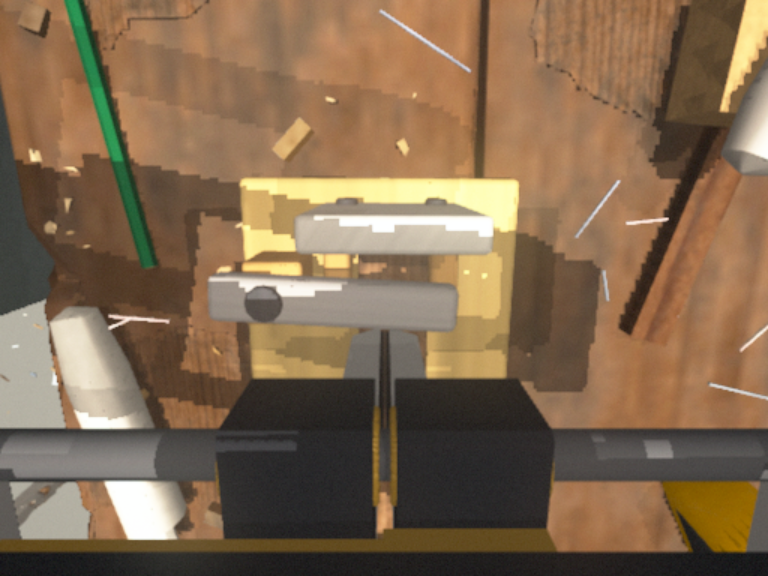

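step_arm(
  commands=[
    [[2,0,0,0,0,0,0],[1.5,0,0,0,0,0,0],[0,0,0,0,0,0,0],[-5,0,0,0,0,0,0],[-10,0,0,0,0,0,0],[0,0,-40,0,0,0,0],[0,0,-60,0,0,0,0],[0,0,-40,0,0,0,0],[0,0,0,0,0,0,0],[0,0,0,0,0,0,0]],
  ],
)

```text
time: 19.62
tool_pos: [0.4946, -0.0655, 0.3848]
ee_rot: [-3.14, 0.001, 1.555]
wrist_force: [-0.7, -0.8, 0.7]
width: 0.0006
finger_force: 0.0
```

Run:
```python
from arc import *
w=snap("wrist");save(w,"pics/w8.png")
for q,z in(("button_tip",.049),("button_pivot",.049),("work_mid",.026),("fence_top",.084)):
    for t in models.tip_of(w,q)[:1]:print(q,(JR.inv().apply(at(w,t["xy"],z)-JO)*1000).round(1),t["confidence"])
```

```text
button_tip [ 52.6 -15.2  49. ] 0.68
button_pivot [54.3 47.5 49. ] 0.79
work_mid [ 1.9 -0.  26. ] 0.91
fence_top [79.4 -1.3 84. ] 0.91
```

View pics/w8.png

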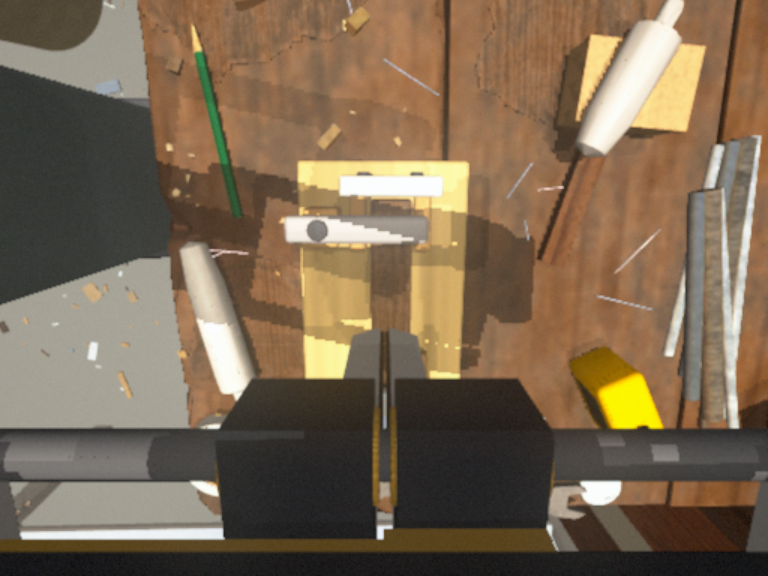

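The last picture shows the turn-button square across the bar (pivot at pixel 317,230, tip near 425,230). The bar lies flat in the pocket and the gripper is clear, so I'm handing in.

```bash
python3 -c "
from bench import robot;print(robot.close_job())"
```

```text
the job is handed in; nothing more can be done
None
```

The bar is hooked under the lip and lies flat on the seat, the turn-button is turned square across it, and the gripper has let go and is clear; I handed the job in at about 20 s, and no verdict was returned.

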